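Index the sample carousel to the wide jar

TASK

On the lab bench stands a small four-spoke sample carousel. Turn it gently by pushing on a spoke, without flinging it round, until the spoke that carries the wide jar points at the slender steel index post beside the carousel (not at the white rinse cup on the opposite side), then let go and leave it at rest there.

Things in the scene. Friction and masses are not known exactly. Their poses are not given: they have to be found in the camera images.
- hub (a point): Point on the carousel's fixed vertical turning axis, 50 mm above the bench, at mid-height of the spokes. Four aluminium spokes stand out from a 68 mm wide hub, at right angles to each other: level bars 18 mm wide, 35 to 65 mm above the bench, open underneath, ending 130 mm from the axis. Their outer 35 mm are bare to push on.
- jar_spoke_end (a point): Middle of the end face of the spoke with the wide jar, 130 mm from the axis, 50 mm above the bench; its x axis points outward along the spoke, z up. The jar (44 mm wide metal collar, 41 mm black cap) is clamped 68 mm from the axis; the other three spokes carry slim tubes (16 mm caps) there. Jar and tubes end 97 mm above the bench and do not come off.
- index (a point): Point on the axis of the index post, 50 mm above the bench: slender steel, 12 mm thick, 90 mm tall, pointed top, 28 mm foot, fixed on the carousel's round blue base plate (6 mm thick, 370 mm wide) 160 mm from the carousel's axis. A white rinse cup (38 mm wide, 45 mm tall, fixed) stands equally far out on exactly the opposite side; post and cup may trade places.
- carousel (a joint): Rotation of the carousel in rad, growing counter-clockwise seen from above; it turns either way for more than a full turn. Light friction: about 1.5 N at a spoke's end moves it, and it stops almost at once when no longer pushed. Zero is not the index position.
Not all that is in view belongs to the job. Of the things that look like the part that bears index, the middle-sized one is meant.

How it is judged (in metres and radians):
At the end, for the whole second after the job is handed in: The end of the wide jar's spoke is within 41 mm of the index post's axis, seen from above (30 mm when it points exactly at the post; this allows about 11 degrees either way), and the carousel is at rest (slower than 0.05 rad/s) (horizontal distance between jar_spoke_end and index below 0.041 m and velocity of joint carousel between -0.05 and 0.05 rad/s); the robot touches nothing.
It fails at once if the carousel is flung round (faster than 4 rad/s) (velocity of joint carousel above 4 rad/s or velocity of joint carousel below -4 rad/s).
It also fails if it takes over 35 s, if anything falls off the work surface, if the arm or the gripper's body presses on something with over 40 N, if the wrist force passes 120 N, or if a joint passes its speed limit or range.

ROBOT

A 6-joint arm with a two-finger parallel gripper is mounted at the origin on the work surface. World frame = base frame: x ahead of the robot, y to its left, z up, the work surface at z = 0. Lengths are in m, angles in degrees, forces in N, time in s.
With the tool pointing down it reaches from about 0.3 to 0.75 m from the base axis. Payload 8.5 kg.
Tool frame: the origin (TCP) lies at the very end of the fingers, on their centre line; the grasp point (between the pads) lies 19 mm behind it; z points along the fingers, y is the line along which they close (so a half turn about z gives the same grasp; the last joint's range is limited). The gripper opens to 85 mm and grips with 20 to 120 N. Pads are 22 mm wide; open, the fingers measure 114 mm over their backs; the gripper's body (76 mm by 85 mm) begins 54 mm behind the grasp point. The pads swing forward as they close: fully open they stand 13 mm farther back than shut.
Start: joints at [-79.888, 21.807, 74.336, -0, 83.858, -12.336], TCP at [0.21, -0.508, 0.231] pointing down, gripper open.
Joint ranges: [-178.18, 178.18], [-50.72, 133.34], [12.68, 142.11], [-81.47, 261.47], [9.98, 163.14], [-165.26, 165.26]. Speed limits (degrees/s): [136.94, 136.94, 180, 180, 180, 180].

INTERFACE

Orientations are given as a 3x3 rotation matrix whose columns are the frame's x, y, z axes.
In Python, from rig import observe, cams, ticket gives the robot as it stands.
- The arm moves only by the tool move_arm, never from a script. Its arguments are lists of equal length, an entry for each row: "jaw": the finger opening in cm, from 0 to 8.54; "dp": the shift along the tool's x, y, z in cm, a list of three; "turn": the turn, a rotation vector about the tool's x, y, z in rad, a list of three. In form: {"jaw": [jaw, ...], "dp": [[tx, ty, tz], ...], "turn": [[wx, wy, wz], ...]}. A call has 1 to 12 rows; each row shifts and turns the commanded pose from where the row before left it, along the tool's axes as they then stand; what a row does not reach is not made up. A row lasts 1/12 s, in which the tool goes at most 41.7 mm and 7.16 degrees, less where a joint would pass 70% of its speed; a pose out of reach is approached as far as the arm can. A call is refused whole if a number of a shift passes 4.17 or a number of a turn 0.125, either way. A call with a gripper value outside its range is refused whole. The fingers move at their own pace and stop on an object; "force" is the grip in N (left out, the last holds). Time passes only in rows, so rows that do not move let the fingers close. It gives the time, the measured TCP pose, the force, the opening and the grip force at its end, in the units of the state.
- observe(): the state, without advancing time (a new reading comes with each control period).
- cams.get_image(name): name is "scene" or "top" or "wrist"; returns (picture, depth): 420x560x3 uint8, red, green, blue; 420x560 float32, m along the optical axis (not along the pixel's ray), 0 where there is no reading.
- cams.calibration(name): a dict with "vertical_fov" (degrees; the focal length in pixels is half the picture's height over the tangent of half this angle, whatever the lens; pixels are square), "cx", "cy" (the principal point, pixels), "view" (4x4, takes a point from world to camera coordinates); the wrist camera has in their place "tool_from_camera" (4x4, takes a point from camera to tool coordinates, whose origin is the TCP and whose axes are the flange's). Camera axes: x right, y up, looking along -z (the intrinsics and any distortion apply to the point x, -y, -z); pixel columns grow to the right and rows downward; lengths in m; the calibration is good to about 2 mm. The wrist camera is an equidistant fisheye: a pixel r from the principal point sees the ray r / f radians off the axis. A picture is of the moment at which its call begins: read the wrist's pose just before it. calibration takes no time and is no camera call.
- ticket.close_job(): hands the job in; it is judged then, once.
Trained networks look in the newest picture that a camera, given by its name, has taken for a name from the list of things; names that differ only in an ending like _2 or _b are one class to them, and where a whole thing is asked for, a point or a joint stands for the part that bears it (a point fixed in the world has none). Each returns a list of dicts, best first, with "p" (0 to 1); they miss things now and then, are a little off and sometimes report something else, mostly with a low value. They report only what shows in the picture. A call takes as long as a camera call. They do not tell look-alikes from the thing itself.
- cams.spot_in(camera, query): "box" ([centre column, centre row, width, height] as shares, 0 to 1, of the picture: columns of its width, rows of its height, round what is visible of it).
- cams.outline_of(camera, query): "mask" (420x560 bool, what is visible of it) and "box" ([centre column, centre row, width, height] as shares, 0 to 1, of the picture: columns of its width, rows of its height, round what is visible of it).
- cams.mark_of(camera, query): "location" ([column, row] as shares, 0 to 1, of the picture: columns of its width, rows of its height: a listed point, or the origin of a listed thing).
The state is a dict: "time_s": time; "q": joint angles; "qvel": joint speeds; "joint_efforts": joint torques, N m; "position": TCP position; "tool_rot": TCP orientation; "ft_force": force on the tool from outside, world axes, zero at the start; "wrist_torque": the same for the moment, N m; "grip_width": finger opening in m; "gripper_force": force on a finger pad.
Only numpy, scipy, OpenCV 4.12 (cv2) and the standard library are available. Lean on these libraries where they do the work, as an engineer would, in place of code of your own. Each camera call takes 0.05 s, during which the arm holds its last target. There are 200 camera calls.

## Working session

There is one attempt and no reset: what is moved stays moved. The work goes in short steps, Python scripts to look and compute and a tool call to move; the robot and the scene stay as the last step left them, time stands still between calls to the robot, and variables do not carry over. Pictures are saved under pics/ and viewed, at most 10 in all, crops included, and the job is handed in when it is done.

Besides the shell and the picture viewer there is one more tool, called after "Call:" as name(argument=value, ...) on one line, values as JSON. move_arm: Moves the arm, as the interface text tells. Its arguments: {"type":"object","properties":{"jaw":{"type":"array","items":{"type":"number"}},"dp":{"type":"array","items":{"type":"array","items":{"type":"number"}}},"turn":{"type":"array","items":{"type":"array","items":{"type":"number"}}},"force":{"type":"number"}},"required":["jaw","dp","turn"]}

```bash
mkdir -p pics; python3 - <<'E'
from rig import observe,cams
import cv2,numpy as np
s=observe();print(s['time_s'],s['position'],s['tool_rot'])
for n in ['scene','top']:
    im,d=cams.get_image(n);cv2.imwrite(f'pics/{n}0.png',im[:,:,::-1]);np.savez(f'{n}0.npz',im=im,d=d)
    c=cams.calibration(n);print(n,c)
    for q in ['hub','jar_spoke_end','index']:
        print(q,[(round(r['p'],2),np.round(np.array(r['location'])*[560,420],1)) for r in cams.mark_of(n,q)][:4])
E
```

```text
0.0 [ 0.20995666 -0.50803197  0.23069953] [[ 9.24222172e-01  3.81855072e-01 -2.83223972e-04]
 [ 3.81855073e-01 -9.24221120e-01  1.42266298e-03]
 [ 2.81489499e-04 -1.42300718e-03 -9.99998948e-01]]
scene {'vertical_fov': 45.28958155006907, 'cx': 282.93980761175254, 'cy': 205.40548410551094, 'view': array([[ 0.3364615 ,  0.94166558,  0.00772036, -0.21603254],
       [-0.52052662,  0.17914203,  0.8348414 ,  0.2417256 ],
       [ 0.78475837, -0.28491064,  0.5504364 , -1.39674903],
       [ 0.        ,  0.        ,  0.        ,  1.        ]])}
hub [(0.71, array([308.2, 204.6]))]
jar_spoke_end [(0.69, array([365.7, 234.5]))]
index [(0.75, array([234.9, 237. ])), (0.62, array([141.2, 214.5])), (0.61, array([158.6, 254.9]))]
top {'vertical_fov': 43.48030502194956, 'cx': 277.9652451252569, 'cy': 216.24820989077466, 'view': array([[-2.85686141e-02, -9.99582251e-01, -4.37695441e-03,
         6.16869238e-02],
       [ 9.91625195e-01, -2.88923797e-02,  1.25875746e-01,
        -6.07319686e-01],
       [-1.25949622e-01, -7.44202654e-04,  9.92036360e-01,
        -9.96052278e-01],
       [ 0.00000000e+00,  0.00000000e+00,  0.00000000e+00,
         1.00000000e+00]])}
hub [(0.95, array([265.8, 233.2]))]
jar_spoke_end [(0.71, array([234.5, 177. ]))]
index [(0.57, array([416.9, 261.6])), (0.52, array([409.6, 212.7])), (0.43, array([341.7, 208. ]))]
```

```bash
python3 -c "
import cv2,numpy as np
a=cv2.imread('pics/scene0.png');b=cv2.imread('pics/top0.png');cv2.imwrite('pics/both.png',cv2.resize(np.vstack([a,b]),(400,600)))"
```

```text
(no output)
```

View pics/top0.png

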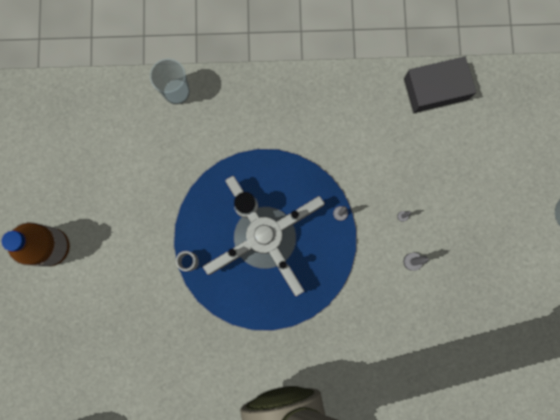

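View pics/scene0.png

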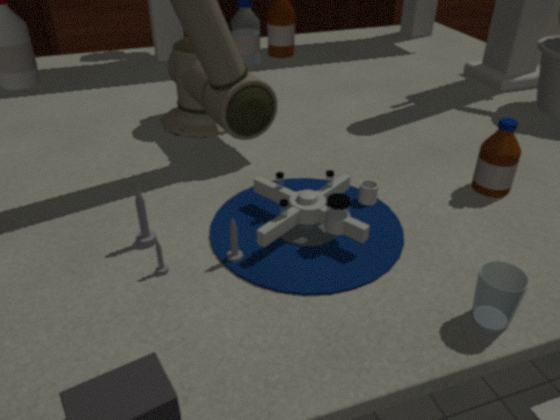

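The top view shows the hub at about (265,236), the jar spoke end at (232,180), the post on the blue plate at (341,211) and the cup at (187,261). The two posts off the plate are decoys. Next I triangulate these.

```bash
cat >h.py <<'E'
from rig import observe,cams
import numpy as np
def ray(n,uv):
    c=cams.calibration(n);f=210/np.tan(np.radians(c['vertical_fov']/2));V=c['view']
    d=np.array([(uv[0]-c['cx'])/f,-(uv[1]-c['cy'])/f,-1]);R=V[:3,:3]
    return -R.T@V[:3,3],R.T@d
def tri(a,b):
    (o,d),(p,e)=ray('top',a),ray('scene',b)
    t=np.linalg.lstsq(np.c_[d,-e],p-o,rcond=None)[0]
    x,y=o+t[0]*d,p+t[1]*e;return (x+y)/2,np.linalg.norm(x-y)
def atz(n,uv,z):
    o,d=ray(n,uv);return o+d*(z-o[2])/d[2]
def ang(v):return np.degrees(np.arctan2(v[1],v[0]))
E
python3 - <<'E'
from h import *
for k,a,b in [('hub',(265.8,233.2),(308.2,204.6)),('jar',(234.5,177),(365.7,234.5)),('idx',(341.7,208),(234.9,237))]:
    print(k,tri(a,b),atz('top',a,.05),atz('scene',b,.05))
P=[atz('top',a,.05) for a in [(265.8,233.2),(234.5,177),(341.7,208)]]
for p in P[1:]:print(np.linalg.norm(p-P[0]),ang(p-P[0]))
d=np.load('top0.npz');b=(d['im'][:,:,2]>90)&(d['im'][:,:,0]<60);v,u=np.nonzero(b)
import cv2
h=cv2.convexHull(np.c_[u,v].astype(np.int32));(c,ax,an)=cv2.fitEllipse(h);print(b.sum(),c,ax,atz('top',c,.006))
E
```

```text
hub (array([0.57534988, 0.07067303, 0.05573664]), np.float64(0.0047408199836141305)) [0.57502557 0.06860632 0.05      ] [0.56797906 0.07643725 0.05      ]
jar (array([0.68866008, 0.13018822, 0.05172954]), np.float64(0.006995874719601983)) [0.6874527 0.1271503 0.05     ] [0.68743213 0.13496631 0.05      ]
idx (array([ 0.62008042, -0.08002473,  0.04960147]), np.float64(0.000591019540098351)) [ 0.61994435 -0.08026144  0.05      ] [ 0.62071149 -0.07987053  0.05      ]
0.1267566845384195 27.507266450847425
0.15549696760990553 -73.20954162818764
17762 (184.7672119140625, 241.92111206054688) (201.1552734375, 360.3415832519531) [0.56629991 0.23345086 0.006     ]
```

Call:
move_arm(jaw=[0,0,0,0,0,0,0,0,0,0,0,0], dp=[[2.8,-2,0],[2.8,-2,0],[2.8,-2,0],[2.8,-2,0],[2.8,-2,0],[2.8,-2,0],[2.8,-2,0],[2.8,-2,0],[2.8,-2,0],[2.8,-2,0],[2.8,-2,0],[2.8,-2,0]], turn=[[0,0,0],[0,0,0],[0,0,0],[0,0,0],[0,0,0],[0,0,0],[0,0,0],[0,0,0],[0,0,0],[0,0,0],[0,0,0],[0,0,0]])

```text
time_s: 1.4
position: [0.4295, -0.1566, 0.2315]
tool_rot: [[0.924, 0.382, 0.0], [0.382, -0.924, -0.0], [0.0, 0.0, -1.0]]
ft_force: [1.2, 0.2, -0.5]
grip_width: -0.0001
gripper_force: 0.0
```

Call:
move_arm(jaw=[0,0,0,0,0,0,0,0,0,0,0,0], dp=[[2.8,-2,0],[2.8,-2,0],[2.8,-2,0],[2.8,-2,0],[2.8,-2,0],[2.8,-2,0],[2.8,-2,0],[2.8,-2,0],[2.8,-2,0],[2.8,-2,0],[2.8,-2,0],[0,0,0]], turn=[[0,0,0],[0,0,0],[0,0,0],[0,0,0],[0,0,0],[0,0,0],[0,0,0],[0,0,0],[0,0,0],[0,0,0],[0,0,0],[0,0,0]])

```text
time_s: 2.4
position: [0.631, 0.1674, 0.2301]
tool_rot: [[0.923, 0.386, -0.0], [0.386, -0.923, 0.001], [0.0, -0.001, -1.0]]
ft_force: [0.3, -0.8, 0.2]
grip_width: 0.0001
gripper_force: 0.0
```

```bash
python3 - <<'E'
from h import *
import cv2
s=observe();p=s['position'];R=s['tool_rot'];print(s['time_s'],p,R.round(3),s['q'],s['grip_width'])
im,_=cams.get_image('top');cv2.imwrite('pics/top1.png',im[:,:,::-1])
im,_=cams.get_image('scene');cv2.imwrite('pics/scene1.png',im[:,:,::-1])
print(((np.array([.638,.165,.042])-p)@R*100).round(2))
E
```

```text
2.4 [0.63104585 0.16740221 0.23005706] [[ 0.923  0.386 -0.   ]
 [ 0.386 -0.923  0.001]
 [ 0.    -0.001 -1.   ]] [4.45816060e+00 3.25732965e+01 5.61501383e+01 7.65229976e-02
 9.12813687e+01 7.17688167e+01] 8.702536278390021e-05
[ 0.54  0.51 18.81]
```

View pics/scene1.png

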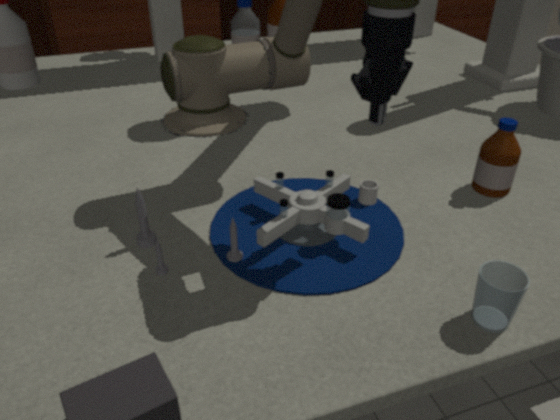

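The fingers hang over the gap on the counter-clockwise side of the jar spoke, clear of the cup at (368,193). I'll descend there.

Call:
move_arm(jaw=[0,0,0,0,0,0,0,0,0,0,0,0], dp=[[0.5,0.5,1.5],[0,0,2],[0,0,2],[0,0,2],[0,0,2],[0,0,2],[0,0,2],[0,0,2],[0,0,1.5],[0,0,1],[0,0,0.8],[0,0,0]], turn=[[0,0,0],[0,0,0],[0,0,0],[0,0,0],[0,0,0],[0,0,0],[0,0,0],[0,0,0],[0,0,0],[0,0,0],[0,0,0],[0,0,0]])

```text
time_s: 3.5
position: [0.6365, 0.1597, 0.0435]
tool_rot: [[0.924, 0.381, 0.002], [0.381, -0.924, 0.001], [0.002, -0.0, -1.0]]
ft_force: [0.4, 2.0, 0.9]
grip_width: 0.0001
gripper_force: 0.0
```

```bash
python3 - <<'E'
from h import *
s=observe();p=s['position'];R=s['tool_rot'];print(s['time_s'],p,s['ft_force'])
H=np.array([.572,.071]);c=p
for a in np.arange(44,-66,-8):
    t=np.array([*(H+.115*np.array([np.cos(np.radians(a)),np.sin(np.radians(a))])),.042])
    print(a,((t-c)@R*100).round(2));c=t
E
```

```text
3.5 [0.63652566 0.15974914 0.04346559] [0.42688771 1.98601692 0.89147377]
44 [1.34 1.51 0.15]
36 [0.48 1.53 0.  ]
28 [0.27 1.58 0.  ]
20 [ 0.04  1.6  -0.  ]
12 [-0.18  1.59 -0.  ]
4 [-0.4   1.55 -0.  ]
-4 [-0.61  1.48 -0.  ]
-12 [-0.81  1.38 -0.  ]
-20 [-1.    1.26 -0.  ]
-28 [-1.16  1.11 -0.  ]
-36 [-1.3   0.93 -0.  ]
-44 [-1.42  0.74 -0.  ]
-52 [-1.51  0.54 -0.  ]
-60 [-1.57  0.32 -0.  ]
```

Call:
move_arm(jaw=[0,0,0,0,0,0,0,0,0,0,0,0], dp=[[0.67,0.75,0.1],[0.67,0.75,0],[0.24,0.77,0],[0.24,0.77,0],[0.14,0.79,0],[0.14,0.79,0],[0.02,0.8,0],[0.02,0.8,0],[-0.09,0.8,0],[-0.09,0.8,0],[-0.2,0.78,0],[-0.2,0.78,0]], turn=[[0,0,0],[0,0,0],[0,0,0],[0,0,0],[0,0,0],[0,0,0],[0,0,0],[0,0,0],[0,0,0],[0,0,0],[0,0,0],[0,0,0]])

```text
time_s: 4.5
position: [0.6864, 0.0785, 0.0423]
tool_rot: [[0.924, 0.382, 0.0], [0.382, -0.924, 0.0], [0.0, 0.0, -1.0]]
ft_force: [-1.8, 1.0, -0.4]
grip_width: 0.0001
gripper_force: 0.7
```

```bash
python3 - <<'E'
from h import *
import cv2
s=observe();p=s['position'];R=s['tool_rot'];print(s['time_s'],p,s['ft_force'],ang(p[:2]-[.572,.071]))
im,_=cams.get_image('top')
im2,_=cams.get_image('scene');cv2.imwrite('pics/b2.png',cv2.resize(np.vstack([im[100:340],im2[100:340]]),None,fx=1.2,fy=1.2)[:,:,::-1])
for n in ['top','scene']:
  for r in cams.mark_of(n,'jar_spoke_end')[:2]:
    q=atz(n,np.array(r['location'])*[560,420],.05);print(n,r['p'],q,ang(q[:2]-[.572,.071]))
E
```

```text
4.5 [0.68643827 0.07851954 0.04232769] [-1.7544831   1.0432317  -0.42722354] 3.7594005926762426
top 0.76 [0.6974898  0.04801422 0.05      ] -10.37972064935296
scene 0.95 [0.70962678 0.04980997 0.05      ] -8.752944743100446
```

View pics/b2.png

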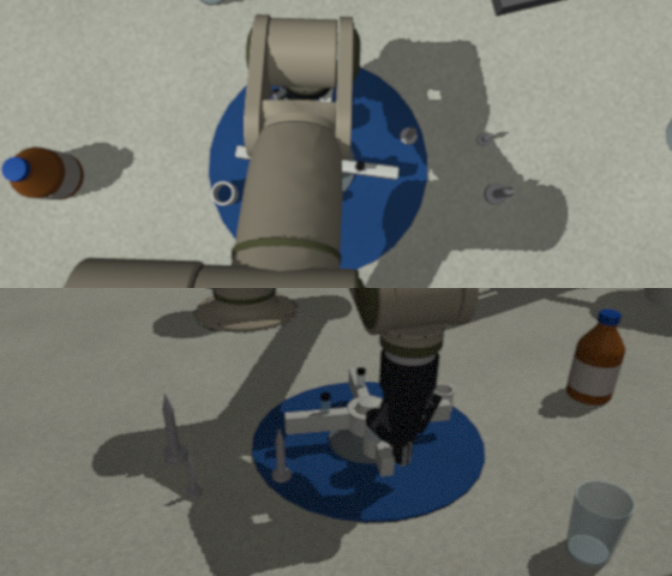

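The jar spoke has turned with the fingers and now points at about -9°. I'll keep pushing round the arc.

Call:
move_arm(jaw=[0,0,0,0,0,0,0,0,0,0,0,0], dp=[[-0.3,0.74,0],[-0.3,0.74,0],[-0.4,0.7,0],[-0.4,0.7,0],[-0.5,0.63,0],[-0.5,0.63,0],[-0.58,0.56,0],[-0.58,0.56,0],[-0.65,0.47,0],[-0.65,0.47,0],[-0.71,0.37,0],[-0.71,0.37,0]], turn=[[0,0,0],[0,0,0],[0,0,0],[0,0,0],[0,0,0],[0,0,0],[0,0,0],[0,0,0],[0,0,0],[0,0,0],[0,0,0],[0,0,0]])

```text
time_s: 5.7
position: [0.6545, -0.0095, 0.0424]
tool_rot: [[0.924, 0.382, 0.001], [0.382, -0.924, -0.0], [0.001, 0.0, -1.0]]
ft_force: [1.4, 1.7, 1.0]
grip_width: -0.0003
gripper_force: 0.0
```

```bash
cat >look.py <<'E'
from h import *
import cv2,sys
s=observe();p=s['position'];R=s['tool_rot'];print(s['time_s'],p,s['ft_force'],ang(p[:2]-[.572,.071]))
im,_=cams.get_image('top')
im2,_=cams.get_image('scene');cv2.imwrite(sys.argv[1],cv2.resize(np.vstack([im[100:340],im2[100:340]]),None,fx=1.2,fy=1.2)[:,:,::-1])
for n in ['top','scene']:
  for r in cams.mark_of(n,'jar_spoke_end')[:2]:
    q=atz(n,np.array(r['location'])*[560,420],.05);print(n,r['p'],q,ang(q[:2]-[.572,.071]),np.linalg.norm(q[:2]-[.62,-.08]))
E
python3 look.py pics/b3.png
```

```text
5.7 [ 0.65450049 -0.00948182  0.04243784] [1.39288422 1.69150883 0.9879423 ] -44.29038119613112
scene 0.92 [ 0.64916623 -0.04462451  0.05      ] -56.28139361381572 0.04584859570235867
```

View pics/b3.png

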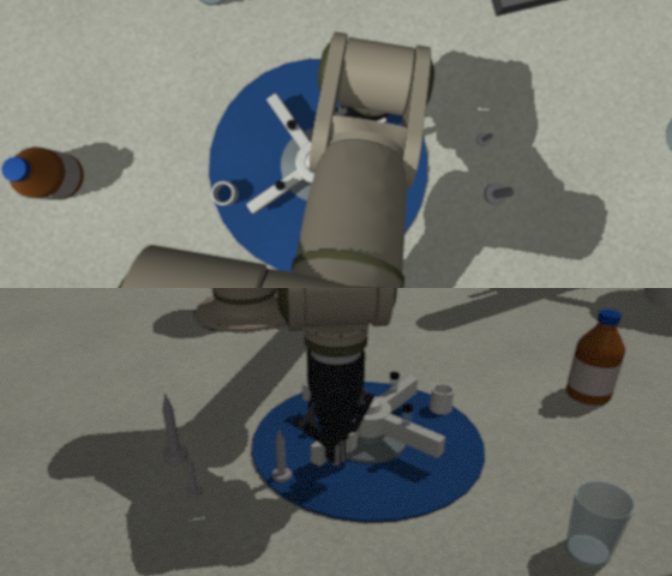

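The jar spoke is now at about -56° and needs roughly 16° more. I'll raise slightly so the gripper clears the post tip, then push slowly.

Call:
move_arm(jaw=[0,0,0,0,0,0,0,0,0,0,0], dp=[[0,0,-0.4],[0,0,-0.4],[-0.38,0.15,0],[-0.38,0.15,0],[-0.38,0.13,0],[-0.38,0.13,0],[-0.39,0.1,0],[-0.39,0.08,0],[-0.39,0.07,0],[-0.3,0.05,0],[0,0,0]], turn=[[0,0,0],[0,0,0],[0,0,0],[0,0,0],[0,0,0],[0,0,0],[0,0,0],[0,0,0],[0,0,0],[0,0,0],[0,0,0]])

```text
time_s: 6.82
position: [0.6298, -0.0287, 0.0503]
tool_rot: [[0.924, 0.382, -0.001], [0.382, -0.924, -0.0], [-0.001, 0.0, -1.0]]
ft_force: [1.5, -1.8, 1.8]
grip_width: 0.0001
gripper_force: 0.0
```

```bash
python3 look.py pics/b4.png
```

```text
6.8167 [ 0.62981899 -0.02873966  0.05034809] [ 1.48092597 -1.75910646  1.7785465 ] -59.89917028645595
scene 0.86 [ 0.61051529 -0.05195516  0.05      ] -72.60700972959944 0.029605280148808904
```

View pics/b4.png

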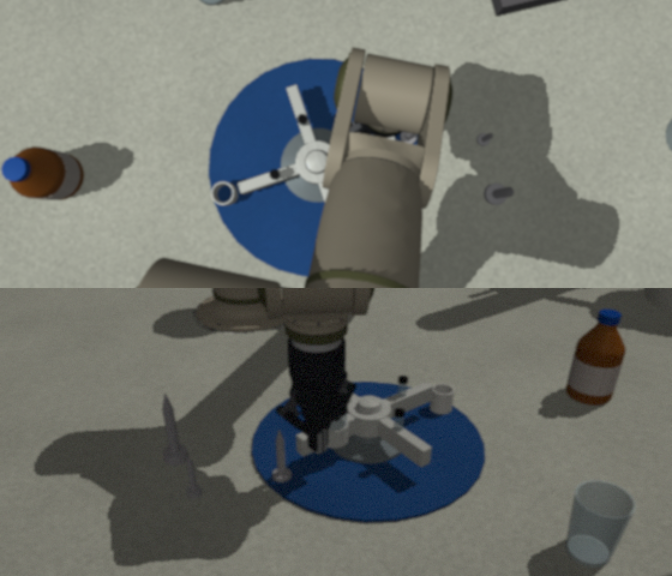

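The spoke opposite the jar now points at the cup, so the jar spoke is on the post. I'll back off and lift.

Call:
move_arm(jaw=[0,0,0,0,0,0,0,0,0,0,0,0], dp=[[0.5,-0.1,0],[0.8,-0.2,0],[0.8,-0.2,0],[0,0,-1],[0,0,-2],[0,0,-3],[0,0,-3],[0,0,-3],[0,-3,-2],[0,-3.5,0],[0,-3.5,0],[0,-3.5,0]], turn=[[0,0,0],[0,0,0],[0,0,0],[0,0,0],[0,0,0],[0,0,0],[0,0,0],[0,0,0],[0,0,0],[0,0,0],[0,0,0],[0,0,0]])

```text
time_s: 8.02
position: [0.5957, 0.1107, 0.1914]
tool_rot: [[0.924, 0.382, 0.001], [0.382, -0.924, 0.0], [0.001, 0.0, -1.0]]
ft_force: [0.4, 0.6, -0.5]
grip_width: 0.0
gripper_force: 0.0
```

Call:
move_arm(jaw=[0,0,0,0,0,0,0,0,0,0,0,0], dp=[[0,-3.5,0],[0,-3.5,0],[0,-3.5,0],[0,-3.5,0],[0,-3.5,0],[0,-3.5,0],[0,-3.5,0],[0,-3,0],[0,-2,0],[0,0,0],[0,0,0],[0,0,0]], turn=[[0,0,0],[0,0,0],[0,0,0],[0,0,0],[0,0,0],[0,0,0],[0,0,0],[0,0,0],[0,0,0],[0,0,0],[0,0,0],[0,0,0]])

```text
time_s: 9.02
position: [0.484, 0.3814, 0.1906]
tool_rot: [[0.924, 0.382, 0.0], [0.382, -0.924, -0.0], [0.0, 0.0, -1.0]]
ft_force: [0.5, 0.0, -0.2]
grip_width: -0.0002
gripper_force: 0.0
```

```bash
python3 look.py pics/b5.png
```

```text
9.0167 [0.48395268 0.38141299 0.19062976] [ 0.47506011  0.0089376  -0.23176684] 105.83576263274733
top 0.85 [ 0.61211326 -0.05294147  0.05      ] -72.0659929349463 0.028184476721925533
scene 0.82 [ 0.61619967 -0.05353101  0.05      ] -70.45874829450382 0.026740412660025508
```

View pics/b5.png

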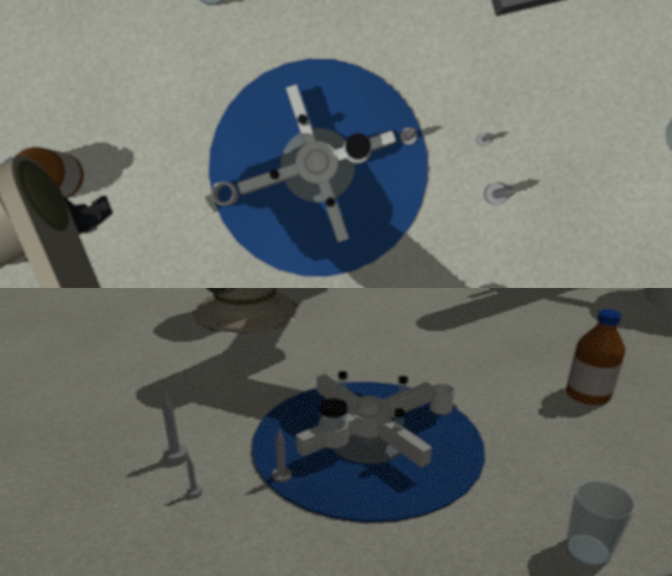

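The jar spoke points straight at the post, from (358,147) to (408,135) in the top view, and the robot is clear of everything. I'm handing in.

```bash
python3 -c "
from rig import ticket
print(ticket.close_job())"
```

```text
the job is handed in; nothing more can be done
None
```

I turned the carousel until the wide jar's spoke pointed at the index post on the blue plate. It was about 28 mm from the post's axis in the last pictures, with the arm clear of everything, and I handed the job in at about 9 s; no verdict came back.

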